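# Hang up the sieve pan and take off the twist cap of unknown thread hand

## Task

In the seed packing room a sieve pan stands on the cap of one of two bolted-down seed canisters. Hang the pan by its bail on the hook of the stand and let go of it; then take that canister's twist cap off - nobody knows whether its thread is right- or left-handed, so feel out which way loosens it - and finish while holding it level and still in the gripper, straight above its canister and a good 5 cm clear of the neck. Leave the other canister's cap and everything else on the bench where they are.

Things in the scene. Friction and masses are not known exactly. Their poses are not given: they have to be found in the camera images.
- pan: round steel sieve pan with a rigid upright hoop handle (bail) of 8 mm round rod; 90 mm across at the rim, 80 mm at the flat bottom, 38 mm high, about 120 g. Origin: centre of its underside, z up. The bail stands in the pan's own y-z plane; its top bar runs along the pan's y. At the start the pan stands about centred on the cap to be taken off, underside 134 mm above the bench
- bail (a point): underside of the bail's top bar at its middle, where the hook is to carry it: 102 mm above the pan's underside. The rod's centre is 106 mm above the pan's underside here, slopes to 100 mm at pan y = +-34 mm, then bends to 82 mm at y = +-43.5 mm and goes straight down to the rim
- bail_grip (a point): centre of the bail's rod 26 mm from its middle, towards the pan's +y: a place to pinch it (there is another at -26 mm), keeping the middle free for the hook
- hook_stand: fixed steel stand with one hook; origin on the bench straight below the hook's seat, yawed up to 0.4 rad. In its frame: post (8 mm rod) at x = +120 mm on a 12 mm thick base plate, x = 65 to 185, y = +-70 mm. From the post an 8 mm rod, centre 212 mm high, runs to x = +35 mm, dips to 200 mm from x = +11 to -8 mm (seat), and ends in an upturned tip at x = -22 mm, its top 224 mm high
- seat (a point): top of the hook's rod at the middle of its seat, 204 mm above the bench. To hang the pan: hold its bail along the stand's y, bring it from the tip's side (stand -x) so that the tip enters below the bail's top bar, then lower it into the dip until the bail's underside lies here
- canister: canister to be opened (the one under the pan): round aluminium can bolted to the bench, 100 mm across, foot flange 132 mm, shoulder 90 mm above the bench. Origin: centre of its underside. On its axis a neck, 51 mm over the thread, rises to 128 mm above the bench, hidden under the cap
- cap: cap of that canister: round ribbed grey plastic, 62 mm outer diameter (63 over the ribs), 40 mm high, about 70 g, loose. Origin: centre of its lower rim, z up; closed, this lies 94 mm above the bench. As found it is locked: it lifts no more than 3 mm. Which way it loosens (clockwise or counterclockwise from above) differs from case to case and cannot be seen
- cap_top (a point): centre of the cap's top, 40 mm above its lower rim. Quick thread: the loosening way the cap turns easily (under 0.2 N m), comes free 45 to 60 deg from where it was found, lifts straight off anywhere from 65 to 110 deg, and meets a stop near 125 deg. The other way it meets a hard stop within 4 to 22 deg (a firm grip then feels 0.3 N m or more). The thread does not raise the cap as it turns
- twin_canister: the other canister, the same in shape and size, bolted to the bench; no pan on it; not to be opened. Origin: centre of its underside
- twin_cap: the other canister's cap, the same in shape and size; to be left alone. Origin: centre of its lower rim
- glue_big: white glue bottle with blue cap, bystander, 56 mm across, 150 mm high; origin: centre of its underside
- glue_small: smaller white glue bottle, bystander, 44 mm across, 120 mm high; origin: centre of its underside
- label_roll: roll of paper labels lying flat, bystander, 80 mm across, 30 mm high; origin: centre of its underside
- seed_dish: shallow glass dish, bystander, 90 mm across, 18 mm high; origin: centre of its underside
- stapler: stapler, bystander, 130 x 32 mm, 36 mm high, long along its own x; origin: centre of its underside
There are look-alikes about, which are no part of the job. Leave any pink or purple look-alike of the cap alone.

How it is judged (in metres and radians):
On the way, in this order (a step that is already met when the one before it is completed fails the run):
1. the pan hangs by its bail in the seat of the hook, let go (distance between bail and seat below 0.02 m and contact force between pan and hook_stand above 0.3 N and contact force between the fingers and pan below 0.05 N and angle between pan's own z axis and vertical below 0.4 rad and linear speed of pan below 0.08 m/s), for 0.3 s.
2. the fingers have the cap lifted off the neck (z of cap in the frame of canister above 0.13 m and contact force between the fingers and cap above 0.5 N), for 0.2 s.
At the end, for the whole second after the job is handed in: Pan hangs on the hook: bail within 20 mm of the seat, let go, tilt under 0.4 rad, nearly still. Fingers hold the cap still, tilt under 0.25 rad, within 40 mm of the canister axis, lower rim at least 168 mm above the bench (40 mm over the neck), touching neither canister, pan nor stand (all of step 1 and z of cap in the frame of canister above 0.168 m and horizontal distance between cap and canister below 0.04 m and contact force between the fingers and cap above 0.5 N and contact force between cap and canister below 0.05 N and contact force between cap and pan below 0.05 N and contact force between cap and hook_stand below 0.05 N and angle between cap's own z axis and vertical below 0.25 rad and linear speed of cap below 0.03 m/s); the arm keeps its last pose, push and grip.
It fails at once if something else on the bench, or the other canister's cap, is shifted by more than 30 mm (distance of any of glue_big, glue_small, label_roll, seed_dish, stapler, twin_cap from where it was at the start of the episode above 0.03 m).
It also fails if it takes over 59 s, if anything falls off the work surface, if the arm or the gripper's body presses on something with over 40 N, if the wrist force passes 120 N, or if a joint passes its speed limit or range.

## Robot

A 6-joint arm with a two-finger parallel gripper is mounted at the origin on the work surface. World frame = base frame: x ahead of the robot, y to its left, z up, the work surface at z = 0. Lengths are in m, angles in degrees, forces in N, time in s.
With the tool pointing down it reaches from about 0.3 to 0.75 m from the base axis. Payload 8.5 kg.
Tool frame: the origin (TCP) lies midway between the tips of the shut fingers; the grasp point (between the pads) lies 19 mm behind it; z points along the fingers, y is the direction in which the jaws open and shut (so a half turn about z gives the same grasp; the last joint's range is limited). The gripper opens to 85 mm and grips with 20 to 120 N. Pads are 22 mm wide; open, the fingers measure 114 mm over their backs; the gripper's body (76 mm by 85 mm) begins 54 mm behind the grasp point. The pads swing forward as they close: fully open they stand 13 mm farther back than shut.
Start: joints at [-76.851, 21.807, 74.336, -0, 83.858, -12.336], TCP at [0.237, -0.496, 0.231] pointing down, gripper open.
Joint ranges: [-178.18, 178.18], [-50.72, 133.34], [12.68, 142.11], [-81.47, 261.47], [9.98, 163.14], [-165.26, 165.26]. Speed limits (degrees/s): [136.94, 136.94, 180, 180, 180, 180].

## Interface

Orientations are given as a 3x3 rotation matrix whose columns are the frame's x, y, z axes.
In Python, from rig import env, viewer, ticket gives the robot as it stands. The module is installed in compiled form; this text tells all that it offers.
- The arm moves only by the shell command python3 -m pendant 'ROWS' [FORCE]. ROWS is JSON, a list of rows, each a list of 3 entries, a list of its own where there are three numbers: the shift along the world's x, y, z in mm, then the turn about the world's z in rad, then the opening, from -1 (shut) to 1 (fully open). A call has 1 to 12 rows; each row shifts and turns the pose as measured when the row begins; what a row does not reach is not made up. A row lasts 1/8 s, in which the tool goes at most 62.5 mm and 10.7 degrees, less where a joint would pass 70% of its speed; a pose out of reach is approached as far as the arm can. A call with a gripper value outside its range is refused whole. The fingers move at their own pace and stop on an object; FORCE is the grip in N (left out, the last holds). Time passes only in rows, so rows that do not move let the fingers close. It gives the time, the measured TCP pose, the force and the opening at its end, in the units of the state.
- env.observe(): the state, without advancing time (a new reading comes with each control period).
- viewer.get_image(name): name is "scene" or "top"; returns (picture, depth): 420x560x3 uint8, red, green, blue; 420x560 float32, m along the optical axis (not along the pixel's ray), 0 where there is no reading.
- viewer.camera_params(name): a dict with "fx", "fy", "cx", "cy" (pixels), "D" ([k1, k2, p1, p2, k3] as OpenCV has them; the pictures are not rectified), "rvec" (rotation vector, rad) and "tvec" (3), from world to camera coordinates, as OpenCV has them. Camera axes: x right, y down, z forward; pixel columns grow to the right and rows downward; lengths in m; the calibration is good to about 2 mm. A picture is of the moment at which its call begins. camera_params takes no time and is no camera call.
- ticket.close_job(): hands the job in, once; it reports no verdict.
The state is a dict: "time_s": time; "q": joint angles; "qvel": joint speeds; "joint_efforts": joint torques, N m; "position": TCP position; "tool_rot": TCP orientation; "ft_force": force on the tool from outside, world axes, zero at the start; "wrist_torque": the same for the moment, N m; "grip_width": finger opening in m.
Only numpy, scipy, OpenCV 4.12 (cv2) and the standard library are available. Lean on these libraries where they do the work, as an engineer would, in place of code of your own. Each camera call takes 0.05 s, during which the arm holds its last target. There are 200 camera calls.

## Working session

There is one attempt and no reset: what is moved stays moved. The work goes in short steps, Python scripts to look and compute and a shell command to move; the robot and the scene stay as the last step left them, time stands still between calls to the robot, and variables do not carry over. Pictures are saved under pics/ and viewed, about 8 in all and at most 12, crops included, and the job is handed in when it is done.

```bash
mkdir -p pics; cat > h.py <<'E'
import numpy as np, cv2
from rig import env, viewer, ticket
def grab(n):
    im,d=viewer.get_image(n); return im.copy(),d.copy()
def cam(n):
    p=viewer.camera_params(n)
    K=np.array([[p['fx'],0,p['cx']],[0,p['fy'],p['cy']],[0,0,1.]])
    R=cv2.Rodrigues(np.array(p['rvec'],float))[0]; t=np.array(p['tvec'],float).reshape(3)
    return K,np.array(p['D'],float),R,t
def ray(n,uv):
    K,D,R,t=cam(n)
    x=cv2.undistortPoints(np.array(uv,float).reshape(-1,1,2),K,D).reshape(-1,2)
    d=np.c_[x,np.ones(len(x))]@R
    return -R.T@t,d
def onplane(n,uv,z):
    o,d=ray(n,uv); return o+d*((z-o[2])/d[:,2])[:,None]
def cloud(n,d):
    v,u=np.mgrid[:d.shape[0],:d.shape[1]]
    o,r=ray(n,np.c_[u.ravel(),v.ravel()])
    P=o+r*d.reshape(-1,1); P[d.ravel()==0]=np.nan
    return P.reshape(*d.shape,3)
def save(n,im,s=1):
    cv2.imwrite('pics/'+n,cv2.resize(im[...,::-1],None,fx=s,fy=s,interpolation=cv2.INTER_CUBIC))
E
python3 - <<'E'
from h import *
for n in ('scene','top'):
    im,d=grab(n); np.savez('pics/'+n+'0.npz',im=im,d=d); save(n+'0.png',im,1.4); o,_=ray(n,[[280,210]]); print(n,o,_)
print(env.observe())
E
```

```text
scene [ 0.96442942 -0.60045567  0.84132777] [[-0.45503623  0.59256834 -0.6647045 ]]
top [0.25815442 0.01051889 1.36296537] [[ 0.19013081 -0.01112166 -0.98187224]]
{'time_s': 0.1, 'q': array([-7.68504448e+01,  2.18372683e+01,  7.43787657e+01, -5.67578544e-04,
        8.38550613e+01, -1.23358325e+01]), 'qvel': array([ 0.03051056, -0.09269369, -0.17402605,  0.04180368, -0.03184038,
       -0.06044658]), 'joint_efforts': array([ 3.38194863e-03, -4.49217975e+01, -2.31656760e+01, -1.61786147e-04,
        3.68424371e-03,  1.80672066e-05]), 'position': array([ 0.2365924 , -0.49623979,  0.23078189]), 'tool_rot': array([[ 9.02694628e-01,  4.30281679e-01, -2.91875691e-04],
       [ 4.30281703e-01, -9.02693858e-01,  1.20607072e-03],
       [ 2.55475741e-04, -1.21430233e-03, -9.99999230e-01]]), 'ft_force': array([ 0.76659587,  0.23950884, -0.27599461]), 'wrist_torque': array([-0.01897458, -0.01424774, -0.00926895]), 'grip_width': 0.08518961270200577}
```

View pics/scene0.png

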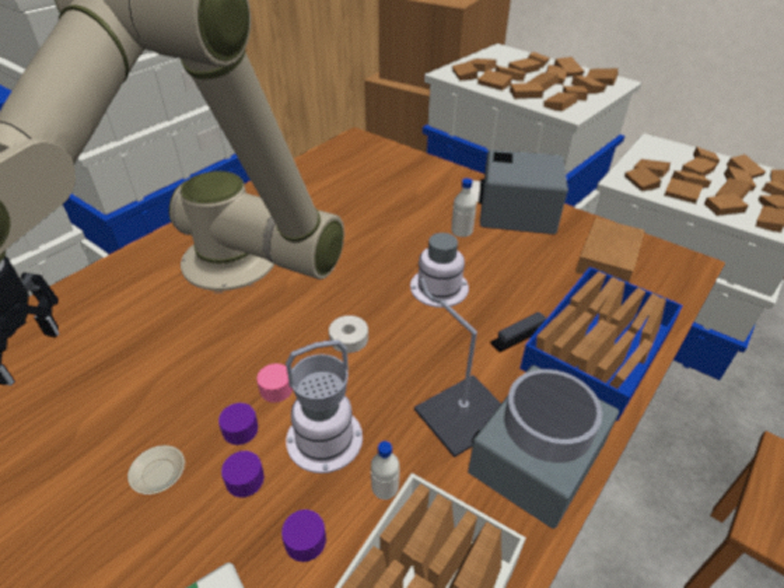

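View pics/top0.png

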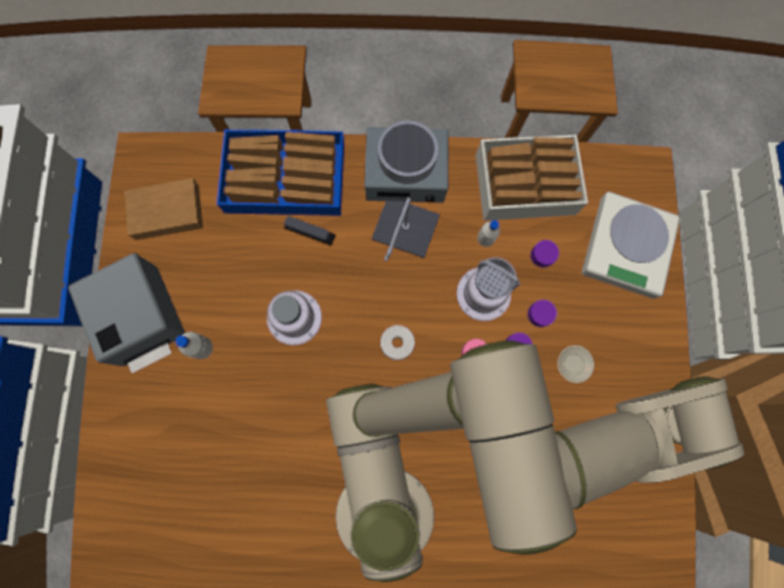

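The scene picture shows the pan with its bail at (320,365), standing on the canister whose flange is at (324,440). The hook stand's base is at (465,410) and its arm runs from (475,330) to about (425,285). The twin is at (440,275). In the top view the canister is at (484,293), the hook runs from (408,200) to (388,258), and the twin is at (293,316). All pixels are at 1.4x scale. Next I take positions from depth.

```bash
python3 - <<'E'
from h import *
C={}
for n in ('scene','top'):
    f=np.load('pics/'+n+'0.npz'); C[n]=(f['im'],cloud(n,f['d']))
def sel(n,xr,yr,zr):
    P=C[n][1]; m=(P[...,0]>xr[0])&(P[...,0]<xr[1])&(P[...,1]>yr[0])&(P[...,1]<yr[1])&(P[...,2]>zr[0])&(P[...,2]<zr[1])
    return m
for n,uv in (('top',[484,293]),('top',[408,228]),('top',[388,258]),('top',[293,316])):
    u,v=np.array(uv)/1.4; print(uv,C[n][1][int(v),int(u)], onplane(n,[[u,v]],0.01))
for n in C:
    P=C[n][1]
    c=onplane('top',[[484/1.4,293/1.4]],0.0)[0]
    xr=(c[0]-.12,c[0]+.12);yr=(c[1]-.12,c[1]+.12)
    for z0,z1 in ((.003,.02),(.08,.1),(.16,.18),(.18,.21),(.21,.226),(.226,.25)):
        m=sel(n,xr,yr,(z0,z1)); p=P[m]
        if len(p)>3:
            q=p[:,:2].astype(np.float32); ce,r=cv2.minEnclosingCircle(q)
            e=np.linalg.eigh(np.cov(q.T)); print(n,'can',z0,len(p),q.mean(0),'circ',ce,r,'ax',e[1][:,1],np.sqrt(abs(e[0])),np.ptp(q,0))
    h=onplane('top',[[408/1.4,228/1.4]],0.01)[0]
    for z0,z1 in ((.006,.03),(.04,.18),(.185,.206),(.206,.235)):
        m=sel(n,(h[0]-.2,h[0]+.08),(h[1]-.1,h[1]+.14),(z0,z1)); p=P[m]
        if len(p)>3:
            q=p[:,:2].astype(np.float32); e=np.linalg.eigh(np.cov(q.T)); print(n,'hook',z0,len(p),q.mean(0),'min',q.min(0),'max',q.max(0),'ax',e[1][:,1],cv2.minAreaRect(q))
    if n=='scene':
        m=sel(n,(h[0]-.2,h[0]+.08),(h[1]-.1,h[1]+.14),(.185,.24)); p=P[m]; vv,uu=np.nonzero(m)
        o=np.argsort(p[:,0]);print(np.c_[p,uu,vv][o][::6].round(3))
E
```

```text
[484, 293] [ 0.49720526 -0.19816611  0.17306285] [[ 0.52903939 -0.22921545  0.01      ]]
[408, 228] [ 0.68613837 -0.03823101  0.02778831] [[ 0.68875565 -0.04043551  0.01      ]]
[388, 258] [0.55830025 0.00825056 0.21241348] [[0.61010171 0.00733195 0.01      ]]
[293, 316] [0.44275682 0.21358423 0.13447418] [[0.45904846 0.2330433  0.01      ]]
scene can 0.003 956 [ 0.53573275 -0.25310183] circ (0.5310845971107483, -0.2277747392654419) 0.1599375456571579 ax [-0.85873955 -0.51241232] [0.03900026 0.06297214] [0.23805094 0.23586133]
scene can 0.08 643 [ 0.5473138  -0.24411984] circ (0.5312267541885376, -0.22797076404094696) 0.050367023795843124 ax [-0.71703692 -0.69703519] [0.0171712  0.02929557] [0.09875271 0.09777056]
scene can 0.16 392 [ 0.5323553  -0.22380944] circ (0.5331885814666748, -0.226331427693367) 0.04605351760983467 ax [-0.72713871  0.68649056] [0.02631241 0.03344035] [0.09011981 0.08896117]
scene can 0.18 74 [ 0.53511715 -0.22710186] circ (0.5337588787078857, -0.225893035531044) 0.04730091989040375 ax [0.50470814 0.86329004] [0.00145983 0.043612  ] [0.0508045  0.08179179]
sce
[... 4732 characters left out ...]
[ 0.756484   -0.03176297] min [ 0.6821795 -0.1306715] max [0.76874167 0.07002892] ax [0.00708594 0.99997489] ((0.7254588007926941, -0.030329570174217224), (0.08655869215726852, 0.20070068538188934), 0.012046373449265957)
top hook 0.185 25 [0.5881283  0.00126077] min [ 0.5664823  -0.03447269] max [0.6860935  0.01143699] ax [-0.94010394  0.34088794] ((0.6274375915527344, -0.011055031791329384), (0.007438488304615021, 0.1260964423418045), 71.61226654052734)
top hook 0.206 102 [ 0.62988925 -0.01225134] min [ 0.5504281  -0.03334163] max [0.6886249  0.01689436] ax [-0.94816727  0.31777166] ((0.6198679804801941, -0.008621305227279663), (0.007961330935359001, 0.14600320160388947), 71.25003051757812)
```

```bash
python3 - <<'E'
from h import *
a=np.load('pics/scene0.npz')['im'][190:330,190:350]; b=np.load('pics/top0.npz')['im'][130:240,260:380]
A=cv2.resize(a,(400*a.shape[1]//a.shape[0],400)); B=cv2.resize(b,(300,275)); 
o=np.zeros((575,max(A.shape[1]+0,457),3),np.uint8)
A=cv2.resize(a,None,fx=2.4,fy=2.4,interpolation=2);B=cv2.resize(b,None,fx=3,fy=3,interpolation=2)
o=np.zeros((340,384+360,3),np.uint8);o[:A.shape[0],:384]=A;o[:330,384:]=B
save('crop.png',o)
E
```

```text
(no output)
```

View pics/crop.png

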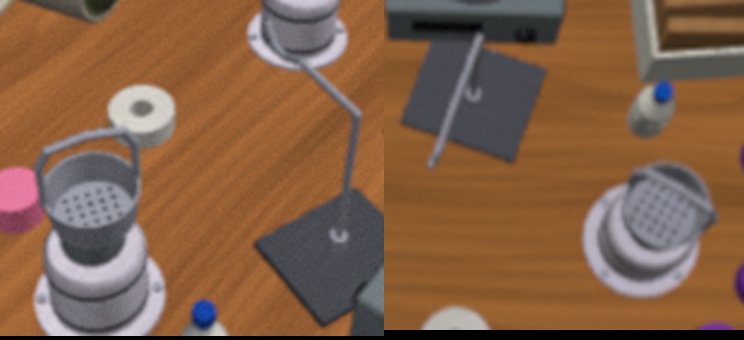

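The crop agrees with the depth data, and the bail and hook lines are clear.
- **Pan:** centre about (0.533,-0.226), with the bail axis at 59.2°.
- **Stand:** yaw -18.6°, seat about (0.576,0.005).
- **Canister:** centre about (0.529,-0.228).

I'll move over the bail's +y grip point at (0.546,-0.204), with the jaws across the bail (tool y at -30.8°).

```bash
python3 -m pendant '[[[39,36,20],0.074,0],[[39,36,20],0.074,0],[[39,37,20],0.074,0],[[39,37,20],0.074,0],[[39,37,0],0.074,0],[[39,37,0],0.074,0],[[39,37,0],0.074,0],[[38,36,0],0.074,0],[[0,0,0],0,0]]' 60; python3 -c "
from h import *
s=env.observe();R=s['tool_rot'];print(s['time_s'],s['position'],np.degrees(np.arctan2(R[1,1],R[0,1])),s['grip_width'])"
```

```text
time_s: 1.23
position: [0.5549, -0.192, 0.3094]
tool_rot: [[0.494, 0.869, -0.007], [0.869, -0.494, 0.005], [0.001, -0.008, -1.0]]
ft_force: [-0.8, -0.7, -0.0]
grip_width: 0.0425
1.225 [ 0.55486245 -0.19195211  0.30936752] -29.611084097529783 0.04252497905591369
```

```bash
python3 -m pendant '[[[-9,-12,0],-0.02,0],[[0,0,0],0,0],[[0,0,-40],0,0],[[0,0,-20],0,0],[[0,0,0],0,0]]'; python3 - <<'E'
from h import *
s=env.observe();R=s['tool_rot'];print(s['time_s'],s['position'],np.degrees(np.arctan2(R[1,1],R[0,1])))
for n in('scene','top'):
  im,d=grab(n);P=cloud(n,d)
  m=(P[...,2]>.226)&(P[...,2]<.25)&(np.hypot(P[...,0]-.533,P[...,1]+.226)<.05)
  p=P[m];v,u=np.nonzero(m);print(n,len(p),p.mean(0),p[:,:2].min(0),p[:,:2].max(0))
  if n=='scene': save('pre.png',im[170:350,150:390],3)
E
```

```text
time_s: 1.85
position: [0.542, -0.2092, 0.2485]
tool_rot: [[0.52, 0.854, -0.006], [0.854, -0.52, 0.005], [0.001, -0.008, -1.0]]
ft_force: [-0.0, -0.0, 0.2]
grip_width: 0.0425
1.85 [ 0.54204429 -0.20917962  0.2484703 ] -31.34431413341156
scene 115 [ 0.52823825 -0.23768761  0.23774816] [ 0.51019348 -0.26246644] [ 0.56644803 -0.19030721]<stdin>:6: RuntimeWarning: Mean of empty slice.
  ret = um.true_divide(
Traceback (most recent call last):
ValueError: zero-size array to reduction operation minimum which has no identity
```

View pics/pre.png

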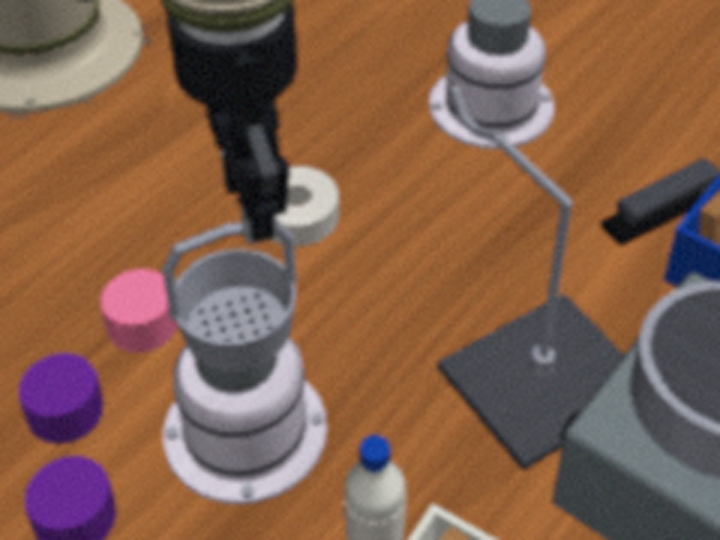

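The view shows the fingers just above the bail's +y part, around (265,230) in the 3x crop. I apply a small correction, lower and pinch.

```bash
python3 -m pendant '[[[4,5,0],0,0],[[0,0,-16],0,0],[[0,0,-14],0,0],[[0,0,0],0,0]]'; python3 -m pendant '[[[0,0,0],0,-1],[[0,0,0],0,-1],[[0,0,0],0,-1],[[0,0,0],0,-1]]' 70
```

```text
time_s: 2.45
position: [0.5482, -0.2043, 0.2225]
tool_rot: [[0.52, 0.854, 0.002], [0.854, -0.52, 0.0], [0.001, 0.001, -1.0]]
ft_force: [-0.3, -0.5, 0.0]
grip_width: 0.0429
time_s: 2.95
position: [0.5486, -0.2044, 0.224]
tool_rot: [[0.52, 0.854, 0.003], [0.854, -0.52, -0.001], [0.001, 0.004, -1.0]]
ft_force: [0.5, -0.3, -0.8]
grip_width: 0.0052
```

Grip is about 8 mm high on the pads, so I reopen slightly, lower and re-pinch.

```bash
python3 -m pendant '[[[0,0,0],0,-0.5],[[0,0,0],0,-0.5],[[-1,0,-9],0,-0.5],[[0,0,0],0,-0.5]]'; python3 -m pendant '[[[0,0,0],0,-1],[[0,0,0],0,-1],[[0,0,0],0,-1],[[0,0,0],0,-1]]' 70
```

```text
time_s: 3.45
position: [0.5475, -0.2044, 0.2143]
tool_rot: [[0.52, 0.854, 0.004], [0.854, -0.52, -0.001], [0.001, 0.004, -1.0]]
ft_force: [0.6, -0.5, 0.8]
grip_width: 0.0213
time_s: 3.95
position: [0.5475, -0.2045, 0.2146]
tool_rot: [[0.52, 0.854, 0.004], [0.854, -0.52, -0.002], [0.001, 0.004, -1.0]]
ft_force: [-1.0, -0.4, 0.6]
grip_width: 0.0059
```

```bash
python3 -m pendant '[[[0,0,20],0,-1],[[0,0,20],0,-1],[[0,0,10],0,-1],[[0,0,0],0,-1],[[0,0,0],0,-1]]'; python3 - <<'E'
from h import *
im,d=grab('scene'); save('lift.png',im[140:350,150:390],2.5)
E
```

```text
time_s: 4.58
position: [0.5471, -0.2041, 0.2639]
tool_rot: [[0.52, 0.854, 0.001], [0.854, -0.52, 0.001], [0.001, 0.0, -1.0]]
ft_force: [0.8, -0.8, -0.8]
grip_width: 0.0059
```

View pics/lift.png

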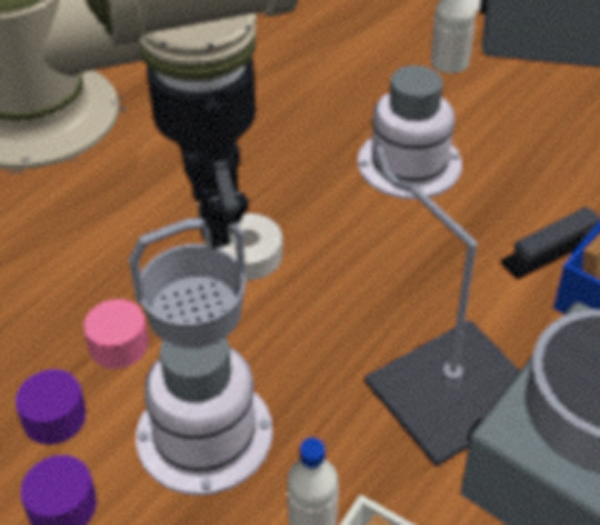

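The pan is held level and lifted clear of the cap. Next I carry it to the tip's side of the hook, to TCP (0.513,0.054) with a turn of +0.222 rad.

```bash
python3 -m pendant '[[[-5,30,0],0.037,-1],[[-6,42,0],0.037,-1],[[-6,42,0],0.037,-1],[[-6,42,0],0.037,-1],[[-6,42,0],0.037,-1],[[-5,30,0],0.037,-1],[[0,15,0],0,-1],[[0,0,0],0,-1]]'; python3 -m pendant '[[[0,0,0],0,-1],[[0,0,0],0,-1]]'
```

```text
time_s: 5.62
position: [0.5102, 0.0454, 0.2589]
tool_rot: [[0.315, 0.949, -0.007], [0.949, -0.315, 0.003], [0.001, -0.007, -1.0]]
ft_force: [0.9, -0.6, -1.0]
grip_width: 0.0059
time_s: 5.88
position: [0.5107, 0.0436, 0.2585]
tool_rot: [[0.318, 0.948, -0.007], [0.948, -0.318, 0.003], [0.0, -0.008, -1.0]]
ft_force: [0.5, -0.3, -1.1]
grip_width: 0.0054
```

```bash
python3 -m pendant '[[[2,10,-20],0,-1],[[0,0,-20],0,-1],[[0,0,0],0,-1],[[0,0,0],0,-1]]'; python3 - <<'E'
from h import *
s=env.observe();print(s['position'])
im,d=grab('scene');P=cloud('scene',d);x=np.array([.948,-.319]);y=np.array([.319,.948]);O=np.array([.576,.005])
a=(P[...,:2]-O)@x;b=(P[...,:2]-O)@y
m=(abs(b+10)<1e9)&(a>-.13)&(a<-.035)&(b>-.055)&(b<.012)&(P[...,2]>.215)&(P[...,2]<.26)
print('bail pts',m.sum(),'a',np.median(a[m]),'brange',b[m].min(),b[m].max())
i=np.argsort(b[m]);print(np.c_[a[m],b[m],P[m][:,2]][i][::6].round(3))
m=(a>-.032)&(a<.10)&(abs(b)<.03)&(P[...,2]>.19)&(P[...,2]<.235)
i=np.argsort(a[m]);print(np.c_[a[m],b[m],P[m][:,2]][i][::8].round(3))
save('pre2.png',im[120:300,230:410],3)
E
```

```text
time_s: 6.38
position: [0.5139, 0.0511, 0.2184]
tool_rot: [[0.322, 0.947, -0.005], [0.947, -0.322, 0.002], [0.0, -0.006, -1.0]]
ft_force: [-0.3, 0.1, -0.3]
grip_width: 0.0058
[0.51391817 0.0510529  0.21844292]
bail pts 102 a -0.07066408186003724 brange -0.04841329888063158 0.011962635016970188
[[-0.073 -0.048  0.216]
 [-0.073 -0.045  0.224]
 [-0.076 -0.043  0.225]
 [-0.07  -0.041  0.225]
 [-0.07  -0.038  0.236]
 [-0.075 -0.036  0.241]
 [-0.071 -0.032  0.236]
 [-0.069 -0.027  0.241]
 [-0.073 -0.022  0.245]
 [-0.071 -0.018  0.239]
 [-0.069 -0.013  0.247]
 [-0.071 -0.008  0.247]
 [-0.07  -0.003  0.246]
 [-0.068  0.001  0.245]
 [-0.072  0.007  0.246]
 [-0.058  0.011  0.26 ]
 [-0.062  0.012  0.254]]
[[-0.023 -0.003  0.221]
 [-0.018 -0.     0.22 ]
 [-0.014 -0.003  0.212]
 [-0.011 -0.001  0.201]
 [-0.006 -0.002  0.208]
 [-0.    -0.     0.201]
 [ 0.01   0.001  0.205]
 [ 0.017  0.001  0.207]
 [ 0.029  0.001  0.213]
 [ 0.035 -0.001  0.216]
 [ 0.042  0.003  0.216]
 [ 0.048 -0.002  0.21 ]
 [ 0.055 -0.001  0.215]
 [ 0.061  0.003  0.215]
 [ 0.068  0.003  0.215]
 [ 0.074  0.004  0.216]
 [ 0.081 -0.001  0.214]
 [ 0.086  0.     0.215]
 [ 0.092  0.001  0.216]
 [ 0.098 -0.001  0.212]]
```

View pics/pre2.png

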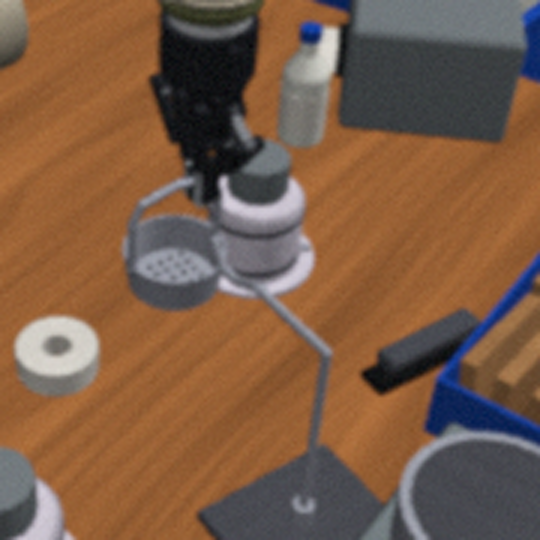

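The view shows the bail's middle level with the hook tip and about 72 mm before the seat, at b=0 and above the tip. I advance 72 mm along stand +x.

```bash
python3 -m pendant '[[[17,-6,0],0,-1],[[17,-6,0],0,-1],[[17,-6,0],0,-1],[[13,-4,0],0,-1],[[0,0,0],0,-1],[[0,0,0],0,-1]]'; python3 - <<'E'
from h import *
s=env.observe();p=s['position'];print(p,s['ft_force'])
im,d=grab('scene');P=cloud('scene',d);x=np.array([.948,-.319]);y=np.array([.319,.948]);O=np.array([.576,.005])
print('TCP in stand',(p[:2]-O)@x,(p[:2]-O)@y)
a=(P[...,:2]-O)@x;b=(P[...,:2]-O)@y
m=(abs(a)<.05)&(b>-.055)&(b<.0)&(P[...,2]>.228)&(P[...,2]<.26)
print('bail pts',m.sum(),'a',np.median(a[m]),'brange',b[m].min(),'z',P[m][:,2].max())
E
```

```text
time_s: 7.18
position: [0.5804, 0.0275, 0.2228]
tool_rot: [[0.323, 0.946, 0.001], [0.946, -0.323, 0.001], [0.001, 0.001, -1.0]]
ft_force: [-0.3, 0.1, -1.2]
grip_width: 0.0064
[0.58044045 0.02745843 0.22276492] [-0.27108393  0.10912654 -1.22965813]
TCP in stand -0.002954691197420844 0.02270709112816527
bail pts 75 a -0.0004069451044139103 brange -0.047736061840463966 z 0.253238486485319
```

```bash
python3 -m pendant '[[[1,1,-16],0,-1],[[0,0,-14],0,-1],[[0,0,-4],0,-1],[[0,0,0],0,-1]]'; python3 -m pendant '[[[0,0,-3],0,-1],[[0,0,-1],0,-1],[[0,0,0],0,-1]]'
```

```text
time_s: 7.72
position: [0.5805, 0.0289, 0.1889]
tool_rot: [[0.323, 0.947, 0.002], [0.947, -0.323, 0.001], [0.001, 0.002, -1.0]]
ft_force: [-0.6, 0.2, -0.1]
grip_width: 0.0059
time_s: 8.1
position: [0.5808, 0.0289, 0.1855]
tool_rot: [[0.323, 0.947, 0.004], [0.947, -0.323, 0.0], [0.002, 0.004, -1.0]]
ft_force: [-0.4, -1.2, -0.7]
grip_width: 0.0056
```

```bash
python3 -m pendant '[[[0,0,-2],0,-1],[[0,0,0],0,-1],[[0,0,-2],0,-1],[[0,0,0],0,-1]]';  python3 - <<'E'
from h import *
im,d=grab('scene'); save('seat.png',im[120:300,230:410],3)
E
```

```text
time_s: 8.6
position: [0.5812, 0.0288, 0.1825]
tool_rot: [[0.323, 0.946, 0.006], [0.947, -0.323, -0.0], [0.002, 0.006, -1.0]]
ft_force: [-1.8, -0.1, 2.5]
grip_width: 0.0062
```

View pics/seat.png

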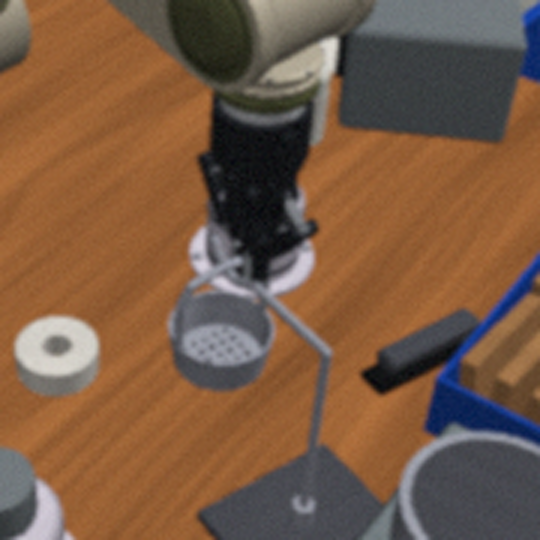

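The bail sits on the hook at (250,280) in the crop, with 2.5 N upward at the expected height. I open slowly and withdraw straight up.

```bash
python3 -m pendant '[[[0,0,0],0,-0.8],[[0,0,0],0,-0.6],[[0,0,0],0,-0.4],[[0,0,0],0,-0.3],[[0,0,0],0,-0.3]]';python3 -m pendant '[[[0,0,12],0,-0.3],[[0,0,20],0,-0.3],[[0,0,30],0,-0.3],[[0,0,40],0,-0.3],[[0,0,20],0,0],[[0,0,0],0,0.5]]'; python3 - <<'E'
from h import *
im,d=grab('scene');P=cloud('scene',d);x=np.array([.948,-.319]);y=np.array([.319,.948]);O=np.array([.576,.005])
a=(P[...,:2]-O)@x;b=(P[...,:2]-O)@y
for z0,z1 in((.13,.146),(.175,.19),(.19,.222)):
  m=(abs(a)<.06)&(abs(b)<.06)&(P[...,2]>z0)&(P[...,2]<z1); m&=~((abs(b)<.008)); q=np.c_[a[m],b[m]].astype(np.float32)
  print(z0,m.sum(),np.median(q,0),q.min(0),q.max(0),cv2.minEnclosingCircle(q))
s=env.observe();print(s['position'],s['ft_force'])
save('hung.png',im[120:300,230:410],3)
E
```

```text
time_s: 9.28
position: [0.5812, 0.0288, 0.1819]
tool_rot: [[0.323, 0.947, 0.006], [0.947, -0.323, 0.0], [0.002, 0.005, -1.0]]
ft_force: [-0.5, 0.6, -0.4]
grip_width: 0.0299
time_s: 10.02
position: [0.5807, 0.0289, 0.3119]
tool_rot: [[0.323, 0.947, 0.009], [0.947, -0.323, -0.001], [0.002, 0.009, -1.0]]
ft_force: [0.3, 0.2, -0.3]
grip_width: 0.0591
0.13 220 [-0.00029236  0.01913461] [-0.0460708  -0.04514427] [0.04154523 0.04548953] ((-0.002479428192600608, 0.0008876414503902197), 0.046186793595552444)
0.175 34 [-0.00056824 -0.04046869] [-0.00441215 -0.04767523] [0.00269258 0.04674045] ((0.0008788722334429622, -0.0004673916846513748), 0.04731370508670807)
0.19 98 [-0.00051891 -0.01381559] [-0.00554458 -0.0437745 ] [0.00292321 0.04498518] ((-0.0034128790721297264, 0.0006053410470485687), 0.04449281841516495)
[0.5804845  0.0288928  0.31089477] [-0.11896455  0.43328708 -1.41488613]
```

View pics/hung.png

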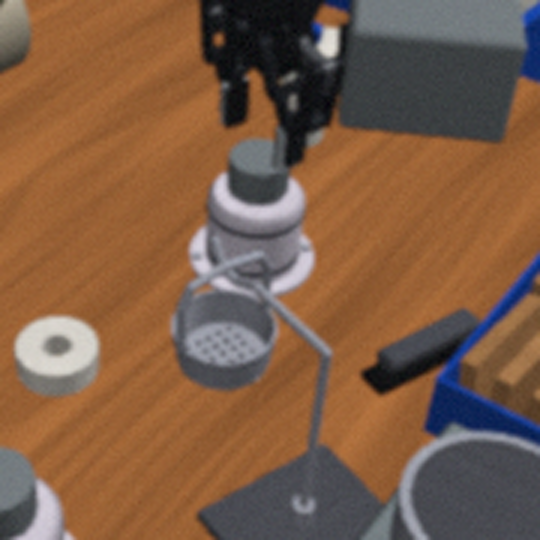

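The pan hangs upright and centred in the seat (rim centre within about 3 mm). I move above the canister, open the jaws and measure the cap.

```bash
python3 -m pendant '[[[-5,-25,0],0,1],[[-9,-42,0],0,1],[[-9,-45,0],0,1],[[-9,-45,0],0,1],[[-9,-42,0],0,1],[[-6,-30,0],0,1],[[-3,-14,0],0,1],[[0,0,0],0,1],[[0,0,0],0,1]]'; python3 - <<'E'
from h import *
s=env.observe();print(s['position'])
for n in('scene','top'):
  im,d=grab(n);P=cloud(n,d);r=np.hypot(P[...,0]-.529,P[...,1]+.228)
  for z0,z1 in((.1,.128),(.13,.139),(.08,.094)):
    m=(r<.06)&(P[...,2]>z0)&(P[...,2]<z1);q=P[m][:,:2].astype(np.float32)
    if len(q)>5: 
      f=np.linalg.lstsq(np.c_[2*q,np.ones(len(q))],(q**2).sum(1),rcond=None)[0]
      print(n,z0,len(q),cv2.minEnclosingCircle(q),q.mean(0),'circfit',f[:2])
E
```

```text
time_s: 11.2
position: [0.5262, -0.2184, 0.3017]
tool_rot: [[0.32, 0.947, -0.007], [0.947, -0.32, 0.008], [0.005, -0.009, -1.0]]
ft_force: [0.7, -0.6, -0.3]
grip_width: 0.0856
[ 0.52620402 -0.21835527  0.30169901]
scene 0.1 217 ((0.5350138545036316, -0.23141908645629883), 0.03097645752131939) [ 0.54895645 -0.24327667] circfit [ 0.53088435 -0.22773895]
scene 0.13 497 ((0.5308874249458313, -0.22916172444820404), 0.03259824216365814) [ 0.53195524 -0.22884543] circfit [ 0.53159053 -0.2285037 ]
scene 0.08 636 ((0.5308695435523987, -0.22795982658863068), 0.050480108708143234) [ 0.5461952  -0.24208081] circfit [ 0.53195977 -0.22894348]
```

```bash
python3 -m pendant '[[[4,-10,-30],0,1],[[0,0,-45],0,1],[[0,0,-45],0,1],[[0,0,-20],0,1],[[0,0,0],0,1]]'; python3 -c "
from h import *
print(env.observe()['position'])"
```

```text
time_s: 11.92
position: [0.5317, -0.2241, 0.1596]
tool_rot: [[0.314, 0.949, -0.003], [0.949, -0.314, 0.005], [0.004, -0.004, -1.0]]
ft_force: [1.1, -0.0, 0.6]
grip_width: 0.0854
[ 0.53170057 -0.2241276   0.15959977]
```

```bash
python3 -m pendant '[[[-1,-3,0],0,1],[[0,0,-20],0,1],[[0,0,-20],0,1],[[0,0,-14],0,1],[[0,0,0],0,1],[[0,0,0],0,1]]'
```

```text
time_s: 12.68
position: [0.5338, -0.2286, 0.1112]
tool_rot: [[0.312, 0.95, 0.008], [0.95, -0.312, -0.002], [0.0, 0.008, -1.0]]
ft_force: [-0.3, 0.1, -1.1]
grip_width: 0.0853
```

```bash
python3 -m pendant '[[[-3,0,-8],0,1],[[0,0,-7],0,1],[[0,0,0],0,1]]'; python3 -m pendant '[[[0,0,0],0,0.6],[[0,0,0],0,0.4],[[0,0,0],0,-1],[[0,0,0],0,-1],[[0,0,0],0,-1]]' 30; python3 -c "
from h import *
s=env.observe();print(s['position'],s['ft_force'],s['wrist_torque'],s['grip_width'],s['q'])"
```

```text
time_s: 13.05
position: [0.5308, -0.2288, 0.0962]
tool_rot: [[0.312, 0.95, 0.009], [0.95, -0.312, -0.003], [-0.0, 0.01, -1.0]]
ft_force: [-0.2, 0.4, 0.4]
grip_width: 0.0855
time_s: 13.68
position: [0.5306, -0.2287, 0.0967]
tool_rot: [[0.312, 0.95, 0.008], [0.95, -0.312, -0.003], [-0.0, 0.009, -1.0]]
ft_force: [-1.0, 0.6, 0.4]
grip_width: 0.062
[ 0.53056526 -0.22874994  0.09672971] [-1.03210118  0.59490153  0.40515294] [0.06393424 0.15943894 0.03124995] 0.06203069688388541 [-35.11685707  31.63688963  81.62334793   0.14404794  66.2412883
 -16.98718664]
```

Centred grip, width 62 mm, with little side force. Firm up and feel counterclockwise first (+0.06 rad per row).

```bash
python3 -m pendant '[[[0,0,0],0,-1],[[0,0,0],0,-1],[[0,0,0],0.06,-1],[[0,0,0],0.06,-1]]' 60; cat > st.py <<'E'
from h import *
s=env.observe();R=s['tool_rot'];print(s['time_s'],'toolY',np.degrees(np.arctan2(R[1,1],R[0,1])).round(2),s['position'].round(4),'F',s['ft_force'].round(2),'T',s['wrist_torque'].round(3),'q6 eff',s['joint_efforts'][5].round(3),s['grip_width'].round(4))
E
python3 st.py; python3 -m pendant '[[[0,0,0],0.06,-1],[[0,0,0],0.06,-1]]'|head -1; python3 st.py;python3 -m pendant '[[[0,0,0],0.06,-1],[[0,0,0],0.06,-1]]' |head -1; python3 st.py
```

```text
time_s: 14.18
position: [0.5306, -0.2282, 0.0969]
tool_rot: [[0.193, 0.981, 0.009], [0.981, -0.193, -0.001], [0.001, 0.009, -1.0]]
ft_force: [-1.6, 1.4, 2.7]
grip_width: 0.0615
time_s: 14.42
time_s: 14.68Traceback (most recent call last):
  File "st.py", line 2, in <module>
    s=env.observe();R=s['tool_rot'];print(s['time_s'],'toolY',np.degrees(np.arctan2(R[1,1],R[0,1])).round(2),s['position'].round(4),'F',s['ft_force'].round(2),'T',s['wrist_torque'].round(3),'q6 eff',s['joint_efforts'][5].round(3),s['grip_width'].round(4))
                                                                                                                                                                                                                                      ^^^^^^^^^^^^^^^^^^^^^
AttributeError: 'float' object has no attribute 'round'
Traceback (most recent call last):
  File "st.py", line 2, in <module>
    s=env.observe();R=s['tool_rot'];print(s['time_s'],'toolY',np.degrees(np.arctan2(R[1,1],R[0,1])).round(2),s['position'].round(4),'F',s['ft_force'].round(2),'T',s['wrist_torque'].round(3),
[... 308 characters left out ...]
^^^^^^^^^
AttributeError: 'float' object has no attribute 'round'
Traceback (most recent call last):
  File "st.py", line 2, in <module>
    s=env.observe();R=s['tool_rot'];print(s['time_s'],'toolY',np.degrees(np.arctan2(R[1,1],R[0,1])).round(2),s['position'].round(4),'F',s['ft_force'].round(2),'T',s['wrist_torque'].round(3),'q6 eff',s['joint_efforts'][5].round(3),s['grip_width'].round(4))
                                                                                                                                                                                                                                      ^^^^^^^^^^^^^^^^^^^^^
AttributeError: 'float' object has no attribute 'round'
```

```bash
sed -i "s/s\['grip_width'\].round(4)/s['grip_width']/" st.py; python3 st.py
```

```text
14.675 toolY 3.08 [ 0.5305 -0.2271  0.0969] F [-2.2   3.26  2.78] T [ 0.318  0.479 -0.075] q6 eff 0.582 0.06149658676287557
```

```bash
python3 -m pendant '[[[0,0,0],0.06,-1],[[0,0,0],0.06,-1]]'|head -1; python3 st.py;python3 -m pendant '[[[0,-1,0],0.06,-1],[[0,0,0],0.06,-1]]' |head -1; python3 st.py
```

```text
time_s: 14.92
14.925 toolY 10.19 [ 0.5303 -0.2268  0.0969] F [-1.33 -0.1   1.73] T [-0.123  0.19  -0.045] q6 eff 0.599 0.061435434833488595
time_s: 15.18
15.175 toolY 17.3 [ 0.5306 -0.2276  0.0969] F [-0.29  2.14  1.95] T [0.148 0.146 0.013] q6 eff 0.627 0.06120119177411264
```

35° CCW so far with torque under 0.1 N m, so it loosens counterclockwise. Continue to about 88°.

```bash
python3 -m pendant '[[[0,0,0],0.11,-1],[[0,0,0],0.11,-1],[[0,0,0],0.11,-1],[[0,0,0],0.11,-1]]'|head -1; python3 st.py;python3 -m pendant '[[[0,0,0],0.11,-1],[[0,0,0],0.11,-1],[[0,0,0],0.11,-1],[[0,0,0],0.11,-1],[[0,0,0],0,-1]]' |head -1; python3 st.py
```

```text
time_s: 15.68
15.675 toolY 43.32 [ 0.5308 -0.2271  0.097 ] F [-1.68  0.49  1.91] T [0.151 0.169 0.009] q6 eff 1.177 0.0613764620882382
time_s: 16.3
16.3 toolY 69.34 [ 0.5312 -0.2271  0.097 ] F [-0.94  0.15  1.39] T [0.039 0.091 0.003] q6 eff -0.585 0.061191993219310674
```

```bash
python3 -m pendant '[[[0,0,4],0,-1],[[0,0,4],0,-1]]'|head -2; python3 st.py
```

```text
time_s: 16.55
position: [0.5313, -0.2271, 0.1049]
16.55 toolY 69.14 [ 0.5313 -0.2271  0.1049] F [ 0.54  0.48 -1.23] T [-0.021 -0.014  0.002] q6 eff -0.013 0.06111062215498011
```

Rose 8 mm with only the cap's weight on the wrist, so it is free. Lift to about 100 mm.

```bash
python3 -m pendant '[[[0,0,15],0,-1],[[0,0,20],0,-1],[[0,0,20],0,-1],[[0,0,20],0,-1],[[0,0,15],0,-1],[[0,0,0],0,-1],[[0,0,0],0,-1],[[0,0,0],0,-1]]'|head -1; python3 st.py; python3 - <<'E'
from h import *
for n in('scene',):
  im,d=grab(n);P=cloud(n,d)
  r=np.hypot(P[...,0]-.530,P[...,1]+.228);m=(r<.025)&(P[...,2]<.16)&(P[...,2]>.09);print('neck z',np.median(P[m][:,2]),m.sum())
  save('final.png',im[120:340,160:400],2.5)
s=env.observe();print(s['qvel'])
E
```

```text
time_s: 17.55
17.55 toolY 68.93 [ 0.5313 -0.227   0.2029] F [ 1.04 -0.49 -0.78] T [-0.015 -0.    -0.013] q6 eff 0.001 0.06152431706318439
neck z 0.12514908493601457 396
[-0.08967948  0.05255708 -0.14109565  0.13958629 -0.01841401 -0.07683879]
```

View pics/final.png

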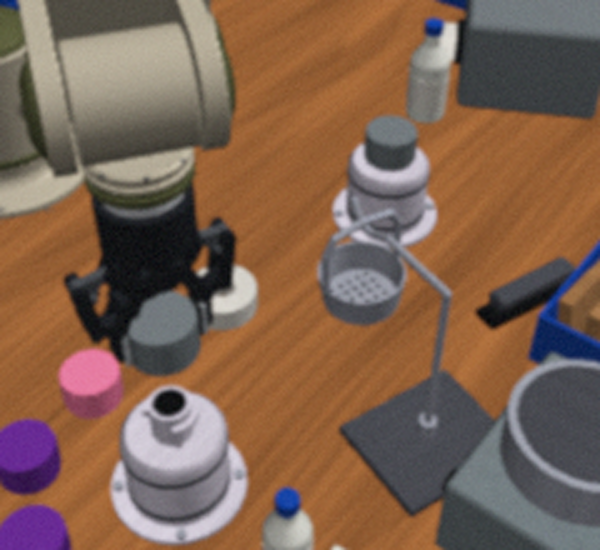

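The neck is bare at (170,405), the cap is in the fingers at (165,335) and the pan still hangs at (360,275). One numeric check on the cap's tilt and the pan, then hand in.

```bash
python3 - <<'E'
from h import *
im,d=grab('scene');P=cloud('scene',d);c=env.observe()['position']
r=np.hypot(P[...,0]-c[0],P[...,1]-c[1])
hsv=cv2.cvtColor(im,cv2.COLOR_RGB2HSV);g=hsv[...,2]>75
m=(r<.027)&(P[...,2]>.225)&(P[...,2]<.255)&g
q=P[m]; 
for _ in range(3):
  q0=q.mean(0);n=np.linalg.svd(q-q0)[2][2]; k=abs((q-q0)@n)<.004; q=q[k]
print('top',len(q),q0,'tilt',np.degrees(np.arccos(abs(n[2]))))
m=(r<.034)&(P[...,2]>.17)&(P[...,2]<.25)&g;p=P[m];print('cap z range',np.percentile(p[:,2],[1,50,99]))
x=np.array([.948,-.319]);y=np.array([.319,.948]);O=np.array([.576,.005]);a=(P[...,:2]-O)@x;b=(P[...,:2]-O)@y
m=(abs(a)<.06)&(abs(b)<.06)&(P[...,2]>.13)&(P[...,2]<.146);print('pan',cv2.minEnclosingCircle(np.c_[a[m],b[m]].astype(np.float32)))
E
python3 st.py
```

```text
top 353 [ 0.53427196 -0.226732    0.24014691] tilt 0.8503581329396555
cap z range [0.20132772 0.23982347 0.24228794]
pan ((-0.0030642461497336626, 0.0015832146164029837), 0.04668821021914482)
17.65 toolY 68.94 [ 0.5314 -0.227   0.2028] F [ 0.29 -0.18 -1.53] T [-0.026 -0.049 -0.021] q6 eff 0.003 0.06125885540881512
```

```bash
python3 -c "
from h import *
print(ticket.close_job())"
```

```text
the job is handed in; nothing more can be done
None
```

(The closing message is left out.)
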